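# Show the filter slide of a photometer over the light panel

## Robot

A 6-joint arm with a two-finger parallel gripper is mounted at the origin on a cart in front of the work surface, level with it; the furniture and walls round the work are solid. World frame = base frame: x ahead of the robot, y to its left, z up, the work surface at z = 0. Lengths are in m, angles in rad, forces in N, time in s.
With the tool pointing down it reaches from about 0.35 to 0.975 m from the base axis. Payload 17.4 kg.
Tool frame: the origin (TCP) lies on the centre line of the jaws, within the pads' length; the fingertips stand 22 mm ahead of it and the grasp point (between the pads) lies 3 mm ahead of it; z points along the fingers, x is the direction in which the jaws open and shut, and the axes are right-handed (so a half turn about z gives the same grasp; the last joint's range is limited). The gripper opens to 85 mm and grips with 20 to 120 N. Pads are 22 mm wide; open, the fingers measure 114 mm over their backs; the gripper's body (76 mm by 85 mm) begins 54 mm behind the grasp point. The pads swing forward as they close: fully open they stand 13 mm farther back than shut.
Start: joints at [-1.329, 0.116, 1.442, -0, 1.584, -0.038], TCP at [0.186, -0.649, 0.253] pointing down, gripper open.
Joint ranges: [-2.83, 2.83], [-0.83, 2.19], [0.07, 2.5], [-1.14, 4.28], [0.01, 3], [-2.97, 2.97]. Speed limits (rad/s): [1.89, 1.89, 2.22, 3.14, 3.14, 3.14].

## Interface

Orientations are given as a unit quaternion [w, x, y, z].
In Python, from cell import robot, viewer gives the robot as it stands. The module is installed in compiled form; this text tells all that it offers.
- The arm moves only by the tool servo_tool, never from a script. Its argument "rows" is a list that holds one entry, the list of rows, each a list of 7 numbers: the turn, a rotation vector about the tool's x, y, z in rad, then the shift along the tool's x, y, z in mm, then the finger opening in mm, from 0 to 85.4. In form: [[[rx, ry, rz, dx, dy, dz, grip], ...]]. A call has 1 to 20 rows; each row is the pose to reach, as a shift and turn from the pose commanded when the call began, along the tool's axes at that moment; what a row does not reach only later rows make up. A row lasts 1/8 s, in which the tool goes at most 62.5 mm and 10.7 degrees, less where a joint would pass 70% of its speed; a pose out of reach is approached as far as the arm can. A call with a gripper value outside its range is refused whole. The fingers move at their own pace and stop on an object; "grip_force" is the grip in N (left out, the last holds). Time passes only in rows, so rows that repeat a pose let the fingers close. It gives the time, the measured TCP pose, the force and the opening at its end, in the units of the state.
- robot.get_obs(): the state, without advancing time (a new reading comes with each control period).
- viewer.snapshot(name): name is "side" or "top" or "wrist"; returns a dict with "image" (480x640x3 uint8, red, green, blue), "intrinsics" (3x3 intrinsics, pixels), "eye" and "orientation" of the camera in the world. Camera axes: x right, y up, looking along -z (the intrinsics and any distortion apply to the point x, -y, -z); pixel columns grow to the right and rows downward; lengths in m; the calibration is good to about 2 mm. The wrist camera is an equidistant fisheye: a pixel r from the principal point sees the ray r / f radians off the axis. A picture is of the moment at which its call begins. There is no depth.
- robot.hand_in(): hands the job in, once; it reports no verdict.
The state is a dict: "clock": time; "joint_positions": joint angles; "qvel": joint speeds; "joint_efforts": joint torques, N m; "position": TCP position; "orientation": TCP orientation; "wrist_force": force on the tool from outside, world axes, zero at the start; "torque": the same for the moment, N m; "gripper_width": opening from 0.0 (shut) to 1.0 (fully open).
Only numpy, scipy, OpenCV 4.12 (cv2) and the standard library are available. Lean on these libraries where they do the work, as an engineer would, in place of code of your own. Each camera call takes 0.05 s, during which the arm holds its last target. There are 200 camera calls.

## Task

The filters of the white photometer need looking over. Take the bar handle on its front flap, swing the flap up and back past upright so that it stands open by itself, then take the filter slide hidden beneath by its orange tab, never by the filter glasses, and draw it straight out of its guides towards the front before you lift it. Finish while still holding it by the tab, level and still with the three filters low over the middle of the light panel (about 6 cm up, not touching it), with the flap left open and the other things left alone.

Things in the scene. Friction and masses are not known exactly. Their poses are not given: they have to be found in the camera images.
- reader: filter photometer, white case fixed to the counter, 204 x 190 x 122 mm. Origin on the counter, on its middle line, under the front edge of its rear deck; front faces its -x, z up. Case from x = -104 to +100 mm, deck top z = 122. The front part is an open bay under the flap: floor z = 78, side walls at |y| = 85 to 95 mm, tops z = 112; open to the front once the flap is up
- slot_mouth (a point): middle of the slot's mouth on the bay floor: 0, 0, 78 mm in the reader's frame, axes as the reader's. In front of it (x = -95 to 0 mm) two rails 6 mm high leave a 70 mm wide channel along x; behind it the channel goes on as a slot 8.5 mm high under the deck, 52 mm deep
- flap (a joint): angle of the flap, rad: 0 shut (may start a little ajar), 1.9 fully open, leaning back past upright. Friction hinge, about 0.11 Nm: it stays where it is left. A white plate 190 mm wide, 5 mm thick, reaching 124 mm forward of the hinge line, its top face 2.5 mm above that line when shut, with a 30 mm lip down its front edge
- flap_hinge (a point): middle of the flap's hinge line, which runs along the reader's y; fixed to the reader at 12, 0, 115 mm in its frame, axes as the reader's
- flap_bar (a point): middle of the flap's handle, a dark round bar 10 mm thick with 56 mm free between its posts, along the reader's y. When shut it lies 104 mm forward of the hinge line and 30.5 mm above it, 28 mm above the flap's top face (to the bar's centre). It and its axes turn with the flap (y along the bar, z out of the flap)
- slide: filter slide, a dark plate 130 (x) x 66 (y) x 6 mm, about 0.1 kg, origin at the middle of its underside, z up. It lies loose in the bay's channel, axes as the reader's, its rear (+x) 38 to 50 mm in the slot under the deck: it must be drawn 55 mm or more along the reader's -x before it can rise. An orange tab stands near its front end
- pull_tab: the slide's upright orange tab, fixed to it: 10 mm thick (y), 26 mm long (x), 26 mm high; origin at the middle of its foot on the plate's top, 40 mm in front (-x) of the slide's middle and 6 mm above the slide's underside; axes as the slide's. Grasp it from above across its 10 mm
- slide_filters (a point): centre of the middle one of the three filters in the slide, 22 mm behind (+x) its middle, 3 mm above its underside
- filter_glass: the three filter glasses (amber, green, blue), discs of 20 mm set flush in the slide at x = -4, 22 and 48 mm; same frame as the slide; not to be touched
- light_panel: light panel, a flat lit plate fixed to the counter, 150 (x) x 200 (y) x 8.5 mm, bright area 122 x 172 mm. Origin under its middle, z up
- panel_center (a point): middle of the light panel's bright top, 8.5 mm above the counter
- bottle: bystander: white control bottle with yellow cap, 42 mm across, 62 mm high, origin under its middle
- coverslip_box: bystander: small white and blue carton, 60 x 85 x 34 mm, origin under its middle
- marker: bystander: white marker with black cap lying on the counter, 138 x 13 x 15 mm, origin under its middle

How it is judged:
On the way, in this order (a step that is already met when the one before it is completed fails the run):
1. the flap stands open past upright (over 1.6 rad) (value of joint flap above 1.6 rad), for 0.2 s.
2. the slide has been drawn forward clear of the slot, level and in line with its guides (x of slide in the frame of reader below -0.066 m and z of slide in the frame of reader below 0.125 m and angle between slide's own z axis and vertical below 0.35 rad and y of slide in the frame of reader between -0.03 and 0.03 m), for 0.1 s.
At the end, for the whole second after the job is handed in: The fingers hold the slide by its tab and nothing else carries it; the middle filter is within 35 mm (level) of the panel's middle and 27 to 121 mm above its surface; the slide is within 0.2 rad of level, tab up, and still (under 20 mm/s); the flap is still open (over 1.5 rad) (horizontal distance between slide_filters and panel_center below 0.035 m and height (world z) of slide_filters between 0.035 and 0.13 m and angle between slide's own z axis and vertical below 0.2 rad and linear speed of slide below 0.02 m/s and contact force between the fingers and pull_tab above 1 N and contact force between slide and light_panel below 0.1 N and contact force between slide and reader below 0.1 N and value of joint flap above 1.5 rad); the arm keeps its last pose, push and grip.
It fails at once if the fingers touch the filter glasses (over 0.5 N) (contact force between the fingers and filter_glass above 0.5 N).
It fails at once if the slide touches the light panel (over 0.5 N) (contact force between slide and light_panel above 0.5 N).
It fails at once if the bottle is moved over 20 mm (distance of bottle from where it was at the start of the episode above 0.02 m).
It fails at once if the carton is moved over 20 mm (distance of coverslip_box from where it was at the start of the episode above 0.02 m).
It fails at once if the marker is moved over 20 mm (distance of marker from where it was at the start of the episode above 0.02 m).
It also fails if it takes over 54 s, if anything falls off the work surface, if the arm or the gripper's body presses on something with over 40 N, if the wrist force passes 120 N, or if a joint passes its speed limit or range.

## Working session

There is one attempt and no reset: what is moved stays moved. The work goes in short steps, Python scripts to look and compute and a tool call to move; the robot and the scene stay as the last step left them, time stands still between calls to the robot, and variables do not carry over. Pictures are saved under pics/ and viewed, about 8 in all and at most 12, crops included, and the job is handed in when it is done.

Besides the shell and the picture viewer there is one more tool, called after "Call:" as name([rows], argument=value, ...), one row to a line, values as JSON. servo_tool: Moves the arm, as the interface text tells. Its arguments: {"type":"object","properties":{"rows":{"type":"array","items":{"type":"array","items":{"type":"array","items":{"type":"number"}}}},"grip_force":{"type":"number"}},"required":["rows"]}

```bash
mkdir -p pics; cat > h.py <<'E'
import numpy as np, cv2
from cell import robot, viewer
from scipy.spatial.transform import Rotation as R
def rot(q): return R.from_quat([q[1],q[2],q[3],q[0]]).as_matrix()
def snap(n,f=None):
    s=viewer.snapshot(n)
    if f: cv2.imwrite('pics/'+f,s['image'][:,:,::-1])
    return s
def camR(s):
    o=np.array(s['orientation'],float)
    return o if o.shape==(3,3) else rot(o)
def ray(s,u,v,fish=False):
    K=np.array(s['intrinsics']); x=(u-K[0,2])/K[0,0]; y=(v-K[1,2])/K[1,1]
    if fish:
        r=np.hypot(x,y)+1e-12; d=np.array([x/r*np.sin(r),-y/r*np.sin(r),-np.cos(r)])
    else: d=np.array([x,-y,-1.])
    return np.array(s['eye']),camR(s)@d
def onz(s,u,v,z,fish=False):
    e,d=ray(s,u,v,fish); return e+d*(z-e[2])/d[2]
def proj(s,p):
    K=np.array(s['intrinsics']); c=camR(s).T@(np.array(p)-np.array(s['eye'])); return K[0,0]*c[0]/-c[2]+K[0,2], K[1,1]*-c[1]/-c[2]+K[1,2]
E
python3 - <<'E'
from h import *
a=snap('top','t0.png');b=snap('side','s0.png')
for s in(a,b): print(s['intrinsics'],s['eye'],s['orientation'])
o=robot.get_obs(); print(o)
E
```

```text
[[454.66303207   0.         321.98846846]
 [  0.         454.66303207 240.56611125]
 [  0.           0.           1.        ]] [ 0.3778375  -0.02651026  1.57328189] [ 0.71101768  0.03319487 -0.02968512 -0.70176261]
[[531.4459917    0.         323.60625154]
 [  0.         531.4459917  240.02184787]
 [  0.           0.           1.        ]] [ 0.29896891 -1.38405691  0.81333782] [ 0.84794989  0.52653097 -0.03624076 -0.0493227 ]
{'clock': 0.1, 'joint_positions': array([-1.32879904e+00,  1.16426818e-01,  1.44221278e+00, -2.47021779e-05,
        1.58401942e+00, -3.78088198e-02]), 'qvel': array([ 0.00156434, -0.00080155, -0.00043354,  0.00033348, -0.0004461 ,
        0.00149864]), 'joint_efforts': array([ 1.92749765e-03, -7.33667350e+01, -6.33789253e+01, -2.07695539e-04,
        5.24590840e-03,  5.43052920e-05]), 'position': array([ 0.18635536, -0.64859956,  0.25263465]), 'orientation': array([-3.27053604e-04,  7.98801801e-01, -6.01594048e-01, -4.21277549e-04]), 'wrist_force': array([ 0.25971324,  0.22891464, -1.04061385]), 'torque': array([0.00138401, 0.0120382 , 0.01707078]), 'gripper_width': 1.0038039229932796}
```

View pics/t0.png

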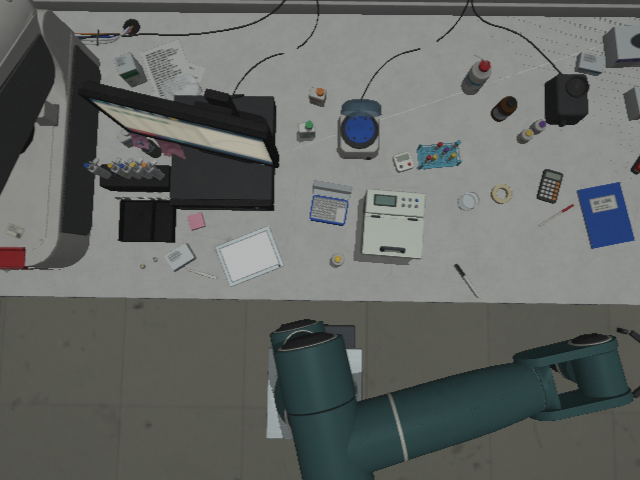

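View pics/s0.png

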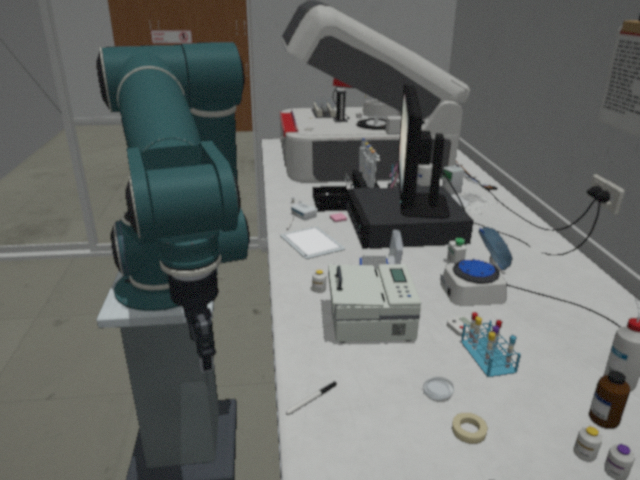

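The top view shows the reader at (393,225) with its bar at about (393,249), the panel at (250,256), the bottle at (337,260) and the marker at (466,280). The side view shows the bar edge-on at (338,278).

```bash
python3 - <<'E'
from h import *
a=snap('top'); im=a['image']
c=im[180:300,200:440]
big=cv2.resize(c,None,fx=3.3,fy=3.3,interpolation=cv2.INTER_CUBIC)
cv2.imwrite('pics/c0.png',big[:,:,::-1])
g=im.max(2).astype(int)
# bar
m=np.zeros(g.shape,np.uint8); m[238:258,375:412]=(g[238:258,375:412]<75)
ys,xs=np.nonzero(m); print('bar px',cv2.minAreaRect(np.c_[xs,ys].astype(np.float32)),len(xs))
# panel bright
for th in(225,235,245):
  m=np.zeros(g.shape,np.uint8); m[215:295,205:300]=(im.min(2)[215:295,205:300]>th)
  cs,_=cv2.findContours(m,cv2.RETR_EXTERNAL,cv2.CHAIN_APPROX_NONE)
  k=max(cs,key=cv2.contourArea); r=cv2.minAreaRect(k); print(th,r)
(u,v)=r[0]; print('panel',onz(a,u,v,.0085)); bp=cv2.boxPoints(r); P=np.array([onz(a,*p,.0085)[:2] for p in bp]); print(P,np.linalg.norm(np.diff(P,axis=0),axis=1))
for th in (200,212,222):
  m=np.zeros(g.shape,np.uint8); m[180:270,350:435]=(im.min(2)[180:270,350:435]>th)
  cs,_=cv2.findContours(m,cv2.RETR_EXTERNAL,cv2.CHAIN_APPROX_NONE)
  if cs:
    k=max(cs,key=cv2.contourArea); print(th,cv2.minAreaRect(k),cv2.boxPoints(cv2.minAreaRect(k)))
E
```

```text
bar px ((392.01251220703125, 249.25064086914062), (24.119871139526367, 4.5942606925964355), 2.8624050617218018) 87Traceback (most recent call last):
  File "<stdin>", line 14, in <module>
ValueError: max() iterable argument is empty
```

View pics/c0.png

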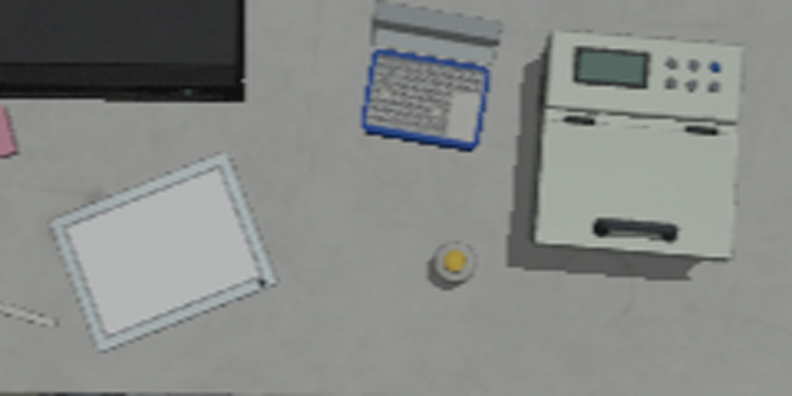

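Crop: panel outer corners (225,153), (276,283), (102,350), (50,224). Reader deck rear corners (552,31), (742,45), flap front corners (535,241), (731,258), bar ends (597,227), (676,233).

```bash
python3 - <<'E'
from h import *
a=snap('top'); b=snap('side')
f=lambda x,y,z:onz(a,200+x/3.3-.35,180+y/3.3-.35,z)
P=np.array([f(x,y,.0085) for x,y in[(225,153),(276,283),(102,350),(50,224)]])
print('panel',P.mean(0),np.linalg.norm(np.diff(P,axis=0),axis=1)); d=P[0]-P[3]; print('panel y dir deg',np.degrees(np.arctan2(*d[1::-1])))
r=[f(552,31,.122),f(742,45,.122)]; q=[f(535,241,.1175),f(731,258,.1175)]; bar=[f(597,227,.1455),f(676,233,.1455)]
for n,w in(('rear',r),('front',q),('bar',bar)):
  w=np.array(w); d=w[0]-w[1]; print(n,w.mean(0),np.linalg.norm(d),np.degrees(np.arctan2(d[1],d[0]))-90)
rm,qm=np.mean(r,0),np.mean(q,0); print('long',np.degrees(np.arctan2(*(rm-qm)[1::-1])),np.linalg.norm((rm-qm)[:2]))
# bar from two views: side pixel of near end/mid
m=np.mean(bar,0); print(proj(b,m),[proj(b,x) for x in bar])
cv2.imwrite('pics/c1.png',cv2.resize(b['image'][240:360,300:460],None,fx=5,fy=5,interpolation=cv2.INTER_CUBIC)[:,:,::-1])
E
```

```text
panel [0.46044902 0.23260115 0.0085    ] [0.14699668 0.19322674 0.14301983]
panel y dir deg -66.96831730589956
rear [ 0.67068065 -0.25462121  0.122     ] 0.18638524113600638 -3.567717309371986
front [ 0.46326974 -0.24151053  0.1175    ] 0.19062573853878298 -4.22386156680723
bar [ 0.48027273 -0.24077636  0.1455    ] 0.07538584372479037 -3.6159829904941176
long -3.6169211639890095 0.20782487095256202
(np.float64(337.2891590974466), np.float64(274.57579368557134)) [(np.float64(336.0873172053785), np.float64(267.23601451561444)), (np.float64(338.55338732031043), np.float64(282.2965729640169))]
```

View pics/c1.png

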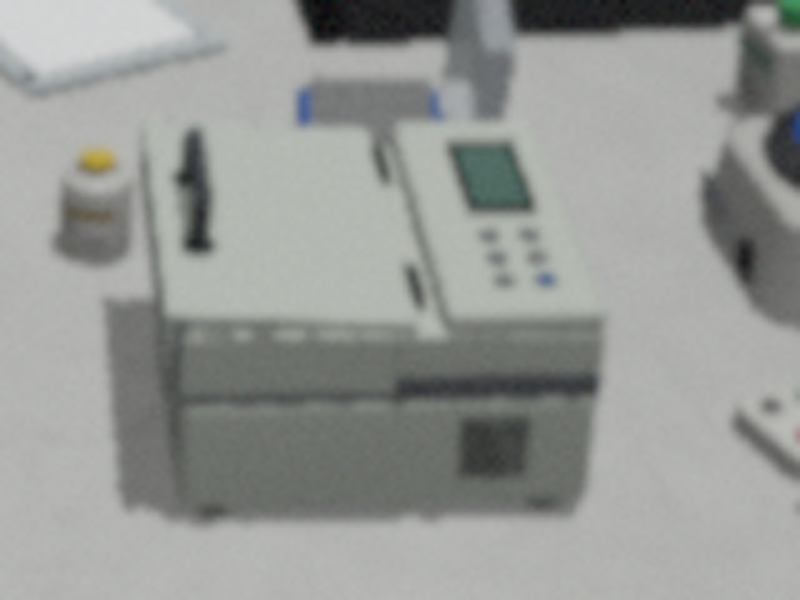

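```bash
cat >> h.py <<'E'
YAW=np.radians(-3.7); RO=np.array([.572,-.2477,0])
RR=R.from_euler('z',YAW).as_matrix()
def w(p): return RO+RR@np.array(p)          # reader frame -> world
def toolR(pitch=0,yaw=YAW):                 # tool down, x along reader x; +pitch = turns as the flap opens
    B=np.c_[[1,0,0],[0,-1,0],[0,0,-1.]]
    return R.from_euler('z',yaw).as_matrix()@R.from_euler('y',pitch).as_matrix()@B
def cmd(p,Rt,obs=None):
    o=obs or robot.get_obs(); Rc=rot(o['orientation'])
    return np.round(np.r_[R.from_matrix(Rc.T@Rt).as_rotvec()*1, Rc.T@(np.array(p)-o['position'])*1000],3)
E
python3 - <<'E'
from h import *
print(cmd(w([-.092,0,.27]),toolR()), w([-.092,0,.27]))
E
```

```text
[  -0.       0.      -1.226 -309.989 -394.752  -16.854] [ 0.48019176 -0.24176303  0.27      ]
```

Call:
servo_tool([
  [[0,0,-0.15,-35,-45,-17,85],[0,0,-0.3,-75,-95,-17,85],[0,0,-0.45,-115,-145,-17,85],[0,0,-0.6,-150,-192,-17,85],[0,0,-0.75,-190,-242,-17,85],[0,0,-0.9,-228,-290,-17,85],[0,0,-1.05,-265,-340,-17,85],[0,0,-1.226,-310,-394.8,-17,85],[0,0,-1.226,-310,-394.8,-17,85],[0,0,-1.226,-310,-394.8,-17,85],[0,0,-1.226,-310,-394.8,-17,85]],
], grip_force=25)

```text
clock: 1.62
position: [0.4797, -0.2428, 0.2703]
orientation: [0.0, 0.999, -0.034, -0.0]
wrist_force: [0.6, -0.1, -0.7]
gripper_width: 0.998
```

```bash
python3 - <<'E'
from h import *
o=robot.get_obs(); print(o['clock'],o['position'],o['joint_positions'],cmd(w([-.092,0,.27]),toolR()))
s=snap('wrist','w1.png'); print(s['intrinsics'],s['eye'],camR(s))
E
```

```text
1.625 [ 0.4796602  -0.24281498  0.27025104] [-5.15959404e-01 -1.89266331e-01  1.71141569e+00 -2.07643716e-04
  1.61952473e+00 -4.48770883e-01] [ 0.     0.    -0.003  0.46  -1.085  0.251]
[[371.64829954   0.         324.10909505]
 [  0.         371.64829954 234.46971101]
 [  0.           0.           1.        ]] [ 0.48415994 -0.17298107  0.39175199] [[ 9.97739221e-01  6.45114085e-02  1.88341470e-02]
 [-6.72038040e-02  9.59036149e-01  2.75196865e-01]
 [-3.09290419e-04 -2.75840432e-01  9.61203392e-01]]
```

View pics/w1.png

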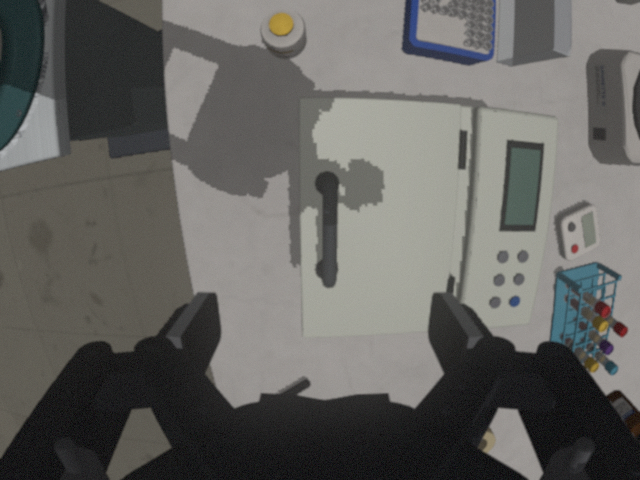

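Wrist view: bar runs from (327,182) to (331,275), the flap's front corners are at (301,98) and (303,335), and the deck's rear corners at (556,119) and (535,324).

```bash
python3 - <<'E'
from h import *
s=snap('wrist')
g=s['image'].max(2); m=(g<80); m[:160]=0;m[300:]=0;m[:,:315]=0;m[:,345:]=0
ys,xs=np.nonzero(m); print(xs.min(),xs.max(),ys.min(),ys.max()); 
for y in (205,215,225,235,245,255): 
  k=np.nonzero(m[y])[0]; print(y,k.min(),k.max())
f=lambda u,v,z:onz(s,u,v,z,True)
B=[f(328,185,.1455),f(331,273,.1455)]; F=[f(301,98,.1175),f(303,335,.1175)]; D=[f(556,119,.122),f(535,324,.122)]
for n,q in zip('BFD',(B,F,D)):
  q=np.array(q); d=q[0]-q[1]; print(n,q.mean(0),np.linalg.norm(d),np.degrees(np.arctan2(d[1],d[0]))-90, RR.T@(q.mean(0)-RO))
E
```

```text
315 338 171 286
205 323 336
215 323 336
225 323 335
235 323 335
245 323 335
255 323 335
B [ 0.4832417  -0.24094483  0.1455    ] 0.06300381222838311 -1.7567732914208705 [-0.08900922  0.00101332  0.1455    ]
F [ 0.46182643 -0.24372324  0.1175    ] 0.19250787308545395 -4.254588433238382 [-0.11020055 -0.00314129  0.1175    ]
D [ 0.67314366 -0.25810176  0.122     ] 0.18642762238141977 -1.140005391627085 [ 0.10160409 -0.00385305  0.122     ]
```

```bash
sed -i 's/RO=np.array.*/RO=np.array([.5738,-.2485,0])/' h.py; python3 - <<'E'
from h import *
print(cmd(w([-.092,0,.1515]),toolR()))
E
```

```text
[ 0.00000e+00  0.00000e+00 -3.00000e-03  2.34800e+00 -4.87000e-01
  1.18803e+02]
```

Call:
servo_tool([
  [[0,0,0,2.3,-0.5,40,85],[0,0,0,2.3,-0.5,80,85],[0,0,0,2.3,-0.5,105,70],[0,0,0,2.3,-0.5,118.5,50],[0,0,0,2.3,-0.5,118.5,30],[0,0,0,2.3,-0.5,118.5,5],[0,0,0,2.3,-0.5,118.5,5],[0,0,0,2.3,-0.5,118.5,5],[0,0,0,2.3,-0.5,118.5,5],[0,0,0,2.3,-0.5,118.5,5],[0,0,0,2.3,-0.5,118.5,5]],
], grip_force=25)

```text
clock: 3.1
position: [0.4828, -0.2417, 0.1522]
orientation: [0.0, 0.999, -0.033, 0.0]
wrist_force: [3.8, -3.7, -1.1]
gripper_width: 0.106
```

```bash
python3 - <<'E'
from h import *
o=robot.get_obs(); print(o['clock'],o['position'],o['wrist_force'],o['gripper_width']*85.4)
# arc plan in tool axes of current pose
h=np.array([.012,0,.115]); b0=np.array([-.104,0,.0305])
p0=o['position']; R0=rot(o['orientation'])
g0=p0+R0@[0,0,.003]
def bar(t): return w(h+R.from_euler('y',t).as_matrix()@b0)
print('bar nominal',bar(0),'grasp',g0)
for i in range(1,20):
  t=i*.1; pit=.3*min(t/1.75,1); Rt=R.from_rotvec(RR@[0,pit,0]).as_matrix()@R0
  p=g0+bar(t)-bar(0)-Rt@[0,0,.003]
  print(round(t,2),cmd(p,Rt,o))
E
```

```text
3.1 [ 0.48281996 -0.24174822  0.1522263 ] [ 3.84545392 -3.71717318 -1.10377072] 9.03259795882774
bar nominal [ 0.48199176 -0.24256303  0.1455    ] grasp [ 0.48282265 -0.24175091  0.1492263 ]
0.1 [-0.0000e+00 -1.7000e-02 -0.0000e+00  3.6260e+00  7.0000e-03 -1.0226e+01]
0.2 [-0.0000e+00 -3.4000e-02 -0.0000e+00  8.2540e+00  1.3000e-02 -2.0044e+01]
0.3 [-0.0000e+00 -5.1000e-02 -0.0000e+00  1.3841e+01  1.8000e-02 -2.9355e+01]
0.4 [-0.0000e+00 -6.9000e-02 -0.0000e+00  2.0329e+01  2.2000e-02 -3.8066e+01]
0.5 [-0.0000e+00 -8.6000e-02 -0.0000e+00  2.7655e+01  2.5000e-02 -4.6089e+01]
0.6 [-0.0000e+00 -1.0300e-01 -0.0000e+00  3.5746e+01  2.8000e-02 -5.3346e+01]
0.7 [-0.0000e+00 -1.2000e-01 -0.0000e+00  4.4521e+01  2.9000e-02 -5.9763e+01]
0.8 [-0.0000e+00 -1.3700e-01 -0.0000e+00  5.3894e+01  2.9000e-02 -6.5276e+01]
0.9 [-0.0000e+00 -1.5400e-01 -0.0000e+00  6.3772e+01  2.8000e-02 -6.9829e+01]
1.0 [-0.0000e+00 -1.7100e-01 -0.0000e+00  7.4055e+01  2.6000e-02 -7.3378e+01]
1.1 [-0.0000e+00 -1.8900e-01 -0.0000e+00  8.4643e+01  2.3000e-02 -7.5887e+01]
1.2 [-0.0000e+00 -2.0600e-01 -0.0000e+00  9.5429e+01  1.9000e-02 -7.7330e+01]
1.3 [-0.00000e+00 -2.23000e-01 -0.00000e+00  1.06306e+02  1.40000e-02
 -7.76940e+01]
1.4 [-0.00000e+00 -2.40000e-01 -0.00000e+00  1.17166e+02  8.00000e-03
 -7.69740e+01]
1.5 [-0.00000e+00 -2.57000e-01 -0.00000e+00  1.27902e+02  2.00000e-03
 -7.51770e+01]
1.6 [-0.00000e+00 -2.74000e-01 -0.00000e+00  1.38405e+02 -6.00000e-03
 -7.23220e+01]
1.7 [-0.00000e+00 -2.91000e-01 -0.00000e+00  1.48573e+02 -1.40000e-02
 -6.84360e+01]
1.8 [-0.00000e+00 -3.00000e-01 -0.00000e+00  1.58279e+02 -2.30000e-02
 -6.35670e+01]
1.9 [-0.00000e+00 -3.00000e-01 -0.00000e+00  1.67426e+02 -3.20000e-02
 -5.77620e+01]
```

Call:
servo_tool([
  [[0,-0.017,0,3.6,0,-10.2,5],[0,-0.034,0,8.3,0,-20,5],[0,-0.051,0,13.8,0,-29.4,5],[0,-0.069,0,20.3,0,-38.1,5],[0,-0.086,0,27.7,0,-46.1,5],[0,-0.103,0,35.7,0,-53.3,5],[0,-0.12,0,44.5,0,-59.8,5],[0,-0.137,0,53.9,0,-65.3,5]],
])

```text
clock: 4.1
position: [0.5365, -0.2451, 0.2151]
orientation: [-0.002, 0.997, -0.032, -0.07]
wrist_force: [6.5, -7.2, -20.7]
gripper_width: 0.106
```

```bash
python3 - <<'E'
from h import *
o=robot.get_obs(); print(o['clock'],o['position'],o['wrist_force'],o['gripper_width']*85.4)
snap('side','s2.png')
E
python3 -c "
import cv2;i=cv2.imread('pics/s2.png')[180:380,260:480];cv2.imwrite('pics/s2c.png',cv2.resize(i,None,fx=3,fy=3,interpolation=2))"
```

```text
4.1 [ 0.53651076 -0.24510549  0.2150696 ] [  6.45435615  -7.18066198 -20.68043744] 9.020154121306573
```

View pics/s2c.png

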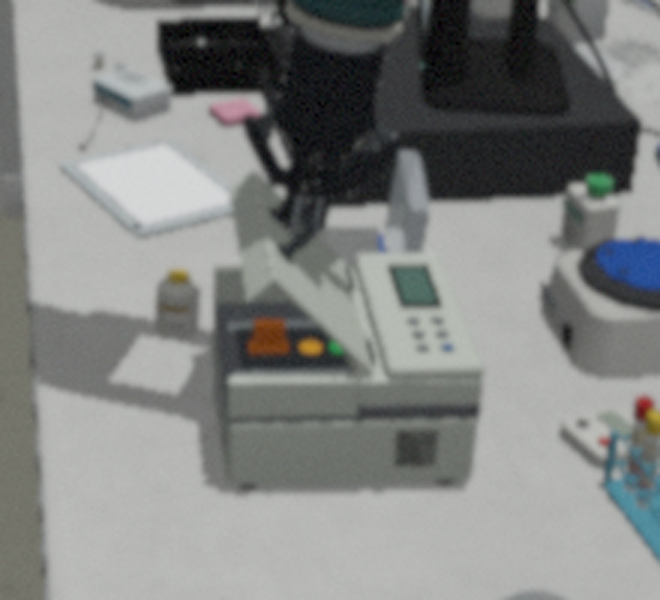

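Flap is about 45° up with the tab visible beneath; the bar is held.

```bash
python3 - <<'E'
from h import *
h=np.array([.012,0,.115]); b0=np.array([-.104,0,.0305])
def bar(t): return w(h+R.from_euler('y',t).as_matrix()@b0)
R0=toolR()
def pose(t):
  pit=.3*min(t/1.75,1); Rt=R.from_rotvec(RR@[0,pit,0]).as_matrix()@R0
  return bar(t)-Rt@[0,0,.0065],Rt
p,Rt=pose(.8); print(p,robot.get_obs()['position'])
o=dict(position=robot.get_obs()['position']); q=R.from_matrix(Rt).as_quat(); o['orientation']=np.r_[q[3],q[:3]]
for i in range(9,20): print(i,cmd(*pose(i*.1),o))
E
```

```text
[ 0.53618906 -0.24606781  0.21729356] [ 0.53742338 -0.24517629  0.21550234]
9 [-0.    -0.017 -0.     7.808  0.969 -7.483]
10 [ -0.     -0.034  -0.     17.566   0.969 -12.413]
11 [ -0.     -0.051  -0.     27.767   0.969 -16.352]
12 [ -0.     -0.069  -0.     38.311   0.969 -19.263]
13 [ -0.     -0.086  -0.     49.095   0.969 -21.116]
14 [ -0.     -0.103  -0.     60.011   0.969 -21.892]
15 [ -0.     -0.12   -0.     70.951   0.969 -21.583]
16 [ -0.     -0.137  -0.     81.807   0.969 -20.193]
17 [  0.     -0.154  -0.     92.472   0.969 -17.736]
18 [ -0.     -0.163  -0.    102.785   0.969 -14.244]
19 [ -0.     -0.163  -0.    112.645   0.969  -9.754]
```

Call:
servo_tool([
  [[0,-0.017,0,9,0,-5,5],[0,-0.034,0,19,0,-9.5,5],[0,-0.051,0,29,0,-13.5,5],[0,-0.069,0,39.5,0,-16.5,5],[0,-0.086,0,50,0,-18.5,5],[0,-0.103,0,61,0,-19.5,5],[0,-0.12,0,72,0,-19,5],[0,-0.137,0,83,0,-17.5,5],[0,-0.154,0,93.5,0,-15,5],[0,-0.163,0,103.5,0,-11.5,5],[0,-0.163,0,103.5,0,-11.5,5]],
])

```text
clock: 5.52
position: [0.641, -0.2522, 0.2146]
orientation: [-0.004, 0.988, -0.032, -0.149]
wrist_force: [1.5, -4.9, 1.0]
gripper_width: 0.106
```

```bash
python3 - <<'E'
from h import *
o=robot.get_obs(); print(o['clock'],o['position'],o['wrist_force'],o['gripper_width']*85.4)
g=o['position']+rot(o['orientation'])@[0,0,.0065]; d=RR.T@(g-RO)-[.012,0,.115]; print('grip in hinge frame',d, 'angle',np.arctan2(d[2],-d[0])-np.arctan2(.0305,.104),np.hypot(d[0],d[2]))
s=snap('side')['image'][180:380,260:480]; cv2.imwrite('pics/s3.png',cv2.resize(s,None,fx=3,fy=3,interpolation=2)[:,:,::-1])
E
```

```text
5.525 [ 0.64098729 -0.25218426  0.2145642 ] [ 1.50142654 -4.91507903  1.00660543] 9.048899330983726
grip in hinge frame [0.05336566 0.000654   0.09335404] angle 1.8048375039813256 0.1075307879986932
```

View pics/s3.png

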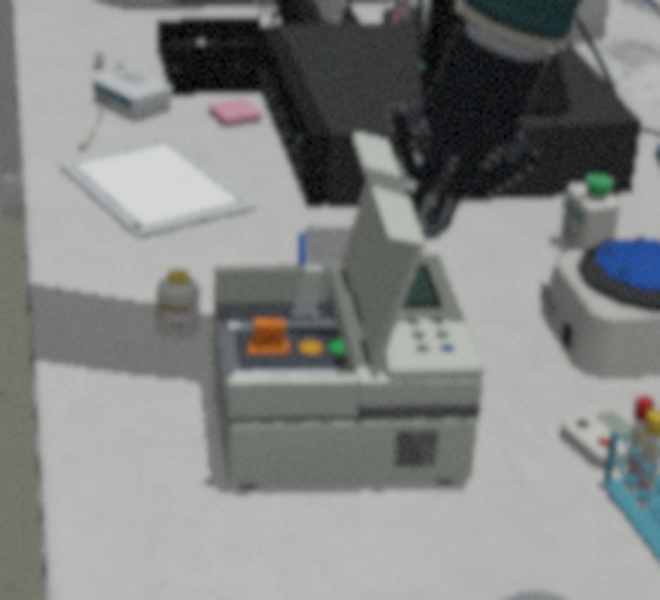

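Call:
servo_tool([
  [[0,0,0,0,0,0,18],[0,0,0,0,0,0,18],[0,0,0,0,0,0,18],[0,0,0,0,0,-15,18],[0,0,0,0,0,-40,18],[0,0,0,0,0,-80,18],[0,0,0,0,0,-120,30],[0,0,0,0,0,-120,50]],
])

```text
clock: 6.58
position: [0.6766, -0.2541, 0.3334]
orientation: [-0.004, 0.989, -0.032, -0.147]
wrist_force: [0.3, 1.1, -0.5]
gripper_width: 0.551
```

```bash
python3 - <<'E'
from h import *
o=robot.get_obs(); print(o['clock'],o['position'],o['wrist_force'],o['gripper_width']*85.4)
a=snap('top'); b=snap('side'); im=b['image'][180:380,260:480]; cv2.imwrite('pics/s4.png',cv2.resize(im,None,fx=3,fy=3,interpolation=2)[:,:,::-1])
for s,n in((a,'top'),(b,'side')):
  hsv=cv2.cvtColor(s['image'],cv2.COLOR_RGB2HSV); m=cv2.inRange(hsv,(4,150,90),(16,255,255))
  k,l,st,c=cv2.connectedComponentsWithStats(m)
  for i in range(1,k):
    if st[i,4]>8: print(n,st[i],c[i], onz(s,*c[i],.098))
E
```

```text
6.575 [ 0.67655333 -0.25405104  0.33336873] [ 0.32937199  1.13034347 -0.48025811] 47.035450044463865
top [317  89   6   6  33] [319.57575758  91.42424242] [ 1.01172838 -0.00352607  0.098     ]
top [142 163   4   4  13] [143.61538462 164.61538462] [0.75432836 0.57592332 0.098     ]
side [343 286  13  12 119] [349.19327731 292.13445378] [ 0.51035897 -0.25067946  0.098     ]
```

View pics/s4.png

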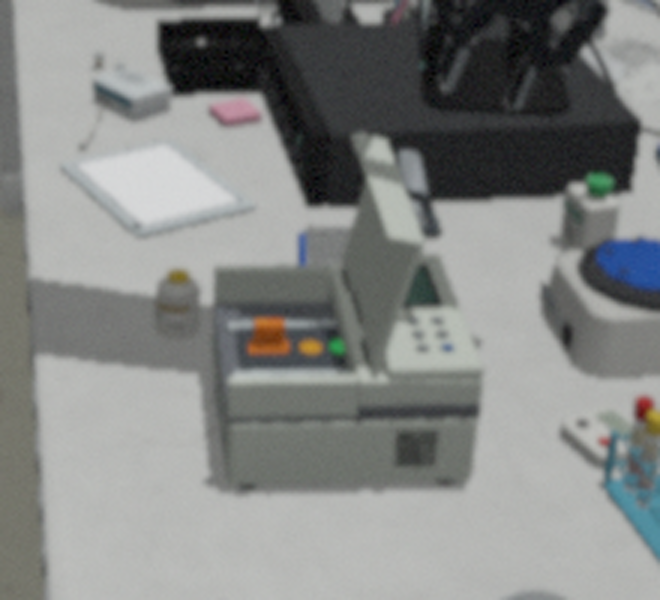

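Flap stands open by itself and the gripper is clear. Next I go above the tab with the jaws across reader y.

```bash
python3 - <<'E'
from h import *
print(cmd(w([-.063,0,.30]),toolR(0,YAW+np.pi/2)))
E
```

```text
[  -0.235    0.235   -1.558 -149.102    1.171   76.743]
```

Call:
servo_tool([
  [[0,0,0,-40,0,10,60],[-0.03,0.03,-0.2,-90,0,30,70],[-0.06,0.06,-0.4,-149,1,45,80],[-0.09,0.09,-0.6,-149,1,60,85],[-0.12,0.12,-0.8,-149,1,76.7,85],[-0.15,0.15,-1.0,-149,1,76.7,85],[-0.18,0.18,-1.2,-149,1,76.7,85],[-0.21,0.21,-1.4,-149,1,76.7,85],[-0.235,0.235,-1.558,-149,1,76.7,85],[-0.235,0.235,-1.558,-149,1,76.7,85],[-0.235,0.235,-1.558,-149,1,76.7,85],[-0.235,0.235,-1.558,-149,1,76.7,85]],
])

```text
clock: 8.18
position: [0.5107, -0.2442, 0.2993]
orientation: [-0.001, 0.73, 0.683, -0.001]
wrist_force: [0.5, 0.1, 0.4]
gripper_width: 0.993
```

```bash
python3 - <<'E'
from h import *
o=robot.get_obs(); print(o['clock'],o['position'],o['wrist_force'],cmd(w([-.063,0,.30]),toolR(0,YAW+np.pi/2)))
s=snap('wrist','w2.png')
hsv=cv2.cvtColor(s['image'],cv2.COLOR_RGB2HSV); m=cv2.inRange(hsv,(4,150,60),(16,255,255))
k,l,st,c=cv2.connectedComponentsWithStats(m)
for i in range(1,k):
    if st[i,4]>60: print(st[i],c[i],onz(s,*c[i],.105,True),RR.T@(onz(s,*c[i],.105,True)-RO))
E
```

```text
8.175 [ 0.51070578 -0.24419341  0.29929196] [0.50231289 0.06062107 0.44905859] [-0.002  0.    -0.003 -0.225  0.24  -0.708]
[313 189  19  38 627] [321.60446571 208.14832536] [ 0.50685466 -0.24609391  0.105     ] [-0.06696107 -0.00191907  0.105     ]
```

View pics/w2.png

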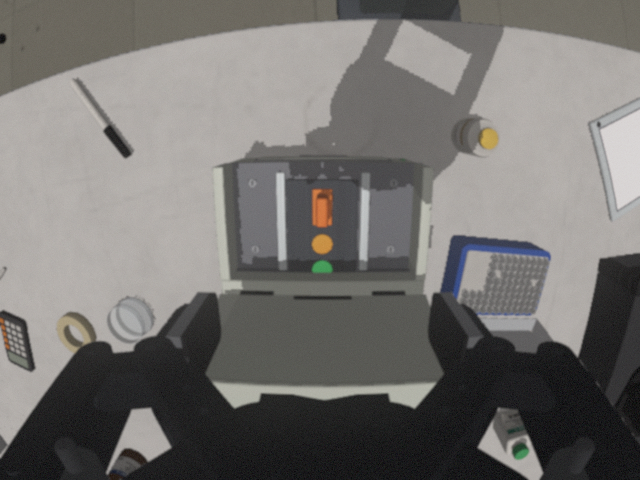

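Tab centred near (322,208), amber glass at (322,244), green at (322,268); rails are straight and symmetric about column 322.

```bash
python3 - <<'E'
from h import *
s=snap('wrist')
hsv=cv2.cvtColor(s['image'],cv2.COLOR_RGB2HSV)
m=cv2.inRange(hsv,(14,140,90),(28,255,255)); m[:230]=0;m[262:]=0;m[:,:300]=0;m[:,345:]=0
ys,xs=np.nonzero(m); print('amber',xs.min(),xs.max(),ys.min(),ys.max(),xs.mean(),ys.mean())
f=lambda u,v,z:RR.T@(onz(s,u,v,z,True)-RO)
a=f(xs.mean(),ys.mean(),.084); print(a,'tab x',a[0]-.036)
for v in(189,226): print(v,f(322,v,.084),f(322,v,.110))
for v in (190,240): print('channel',[f(u,v,.084)[:2] for u in (286,360)])
print('bay front',f(322,157,.078),'inner walls',[f(u,190,.112)[:2] for u in(236,414)])
c=s['image'][170:290,260:390]; print(s['image'][185:232,322].tolist())
E
```

```text
amber 312 331 235 253 321.73509933774835 243.63245033112582
[-0.02799711 -0.00206128  0.084     ] tab x -0.06399710691748631
189 [-0.08033404 -0.00161872  0.084     ] [-0.0844117  -0.00146589  0.11      ]
226 [-0.04529833 -0.00174344  0.084     ] [-0.0520793  -0.00158099  0.11      ]
channel [array([-0.07962546, -0.03471523]), array([-0.07945252,  0.0332858 ])]
channel [array([-0.03166067, -0.03601278]), array([-0.03149898,  0.03429583])]
bay front [-0.10932003 -0.00155784  0.078     ] inner walls [array([-0.08476631, -0.07505909]), array([-0.08444609,  0.07728215])]
[[80, 81, 81], [77, 75, 78], [86, 77, 80], [105, 75, 69], [130, 79, 56], [142, 84, 54], [138, 84, 52], [134, 81, 53], [110, 67, 43], [101, 63, 46], [94, 62, 46], [99, 59, 40], [119, 70, 47], [153, 87, 53], [183, 107, 61], [203, 119, 69], [209, 124, 72], [212, 125, 72], [209, 122, 70], [206, 120, 66], [209, 123, 70], [210, 127, 72], [208, 119, 68], [209, 123, 70], [208, 122, 69], [208, 123, 69], [210, 124, 72], [207, 120, 69], [208, 122, 69], [210, 123, 70], [206, 118, 65], [210, 123, 72], [207, 118, 66], [209, 122, 68], [207, 117, 65], [208, 118, 66], [209, 117, 67], [207, 116, 65], [211, 122, 71], [209, 119, 69], [201, 113, 62], [176, 103, 68], [124, 82, 72], [88, 81, 80], [77, 78, 80], [72, 74, 77], [77, 76, 80]]
```

```bash
python3 - <<'E'
from h import *
print(cmd(w([-.064,-.0015,.111]),toolR(0,YAW+np.pi/2)))
E
```

```text
[-1.00000e-03 -0.00000e+00 -2.00000e-03 -1.76600e+00 -6.87000e-01
  1.88441e+02]
```

Call:
servo_tool([
  [[0,0,-0.002,-1.7,-0.7,50,80],[0,0,-0.002,-1.7,-0.7,100,60],[0,0,-0.002,-1.7,-0.7,140,45],[0,0,-0.002,-1.7,-0.7,170,40],[0,0,-0.002,-1.7,-0.7,188,40],[0,0,-0.002,-1.7,-0.7,188,40],[0,0,-0.002,-1.7,-0.7,188,40]],
])

```text
clock: 9.15
position: [0.5105, -0.2462, 0.1131]
orientation: [0.001, 0.729, 0.684, 0.0]
wrist_force: [-0.2, -0.5, -0.2]
gripper_width: 0.468
```

```bash
python3 - <<'E'
from h import *
o=robot.get_obs(); print(o['clock'],o['wrist_force'],cmd(w([-.064,-.0015,.111]),toolR(0,YAW+np.pi/2)))
s=snap('wrist'); cv2.imwrite('pics/w3.png',s['image'][150:470,160:500][:,:,::-1])
E
```

```text
9.15 [-0.15393004 -0.4536489  -0.19733896] [ 1.000e-03  1.000e-03  1.000e-03  2.880e-01 -7.100e-01  2.145e+00]
```

View pics/w3.png

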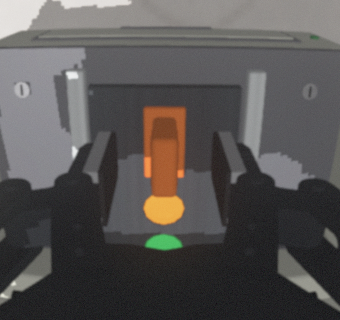

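The tab stands centred (column 164) between the pads (107 and 221). Closing and then drawing out.

Call:
servo_tool([
  [[0,0,0,0,-0.7,1,25],[0,0,0,0,-0.7,1,5],[0,0,0,0,-0.7,1,5],[0,0,0,0,-0.7,1,5],[0,0,0,0,-0.7,1,5],[0,0,0,0,-0.7,1,5],[0,0,0,0,-0.7,1,5]],
], grip_force=45)

```text
clock: 10.07
position: [0.5094, -0.246, 0.1114]
orientation: [0.0, 0.729, 0.684, -0.0]
wrist_force: [-1.6, 0.4, 6.5]
gripper_width: 0.105
```

```bash
python3 - <<'E'
from h import *
o=robot.get_obs(); print(o['clock'],o['position'],o['wrist_force'],o['torque'],o['gripper_width']*85.4,cmd(w([-.144,-.0015,.1125]),toolR(0,YAW+np.pi/2)))
E
```

```text
10.075 [ 0.5094443  -0.24603342  0.11135299] [-1.61819905  0.4462213   6.54000031] [-0.00400646  0.19352406  0.00714124] 8.962458279353742 [ 0.0000e+00  0.0000e+00  2.0000e-03  3.1500e-01 -7.9619e+01 -1.1500e+00]
```

Call:
servo_tool([
  [[0,0,0,0,0,-0.8,5],[0,0,0,0,-5,-0.8,5],[0,0,0,0,-12,-0.8,5],[0,0,0,0,-20,-0.8,5],[0,0,0,0,-29,-0.8,5],[0,0,0,0,-38,-0.8,5],[0,0,0,0,-47,-0.8,5],[0,0,0,0,-56,-0.8,5],[0,0,0,0,-65,-0.8,5],[0,0,0,0,-73,-0.8,5],[0,0,0,0,-80,-0.8,5],[0,0,0,0,-80,-0.8,5],[0,0,0,0,-80,-0.8,5]],
])

```text
clock: 11.7
position: [0.4296, -0.2409, 0.1117]
orientation: [-0.0, 0.729, 0.684, -0.0]
wrist_force: [-0.2, -0.6, -2.4]
gripper_width: 0.106
```

```bash
python3 - <<'E'
from h import *
o=robot.get_obs(); print(o['clock'],o['position'],o['wrist_force'],o['torque'],o['gripper_width']*85.4, RR.T@(o['position']-RO))
s=snap('side');im=s['image'][180:380,260:480]; cv2.imwrite('pics/s5.png',cv2.resize(im,None,fx=3,fy=3,interpolation=2)[:,:,::-1])
# path to the panel: slide middle filter +62 mm along reader x from tab; lifted
yaw=YAW
P=np.array([.460,.233]); t=P-.062*np.array([np.cos(yaw),np.sin(yaw)]); print('tab goal',t, cmd([*t,.20],toolR(0,YAW+np.pi/2)))
E
```

```text
11.7 [ 0.42957559 -0.24090622  0.11169156] [-0.20109132 -0.55255287 -2.42052265] [0.01888436 0.07636847 0.01163432] 9.024600596370401 [-0.14441384 -0.00172918  0.11169156]
tab goal [0.39812923 0.237001  ] [-0.0000e+00  0.0000e+00  2.0000e-03  4.7495e+02 -6.1529e+01 -8.8325e+01]
```

View pics/s5.png

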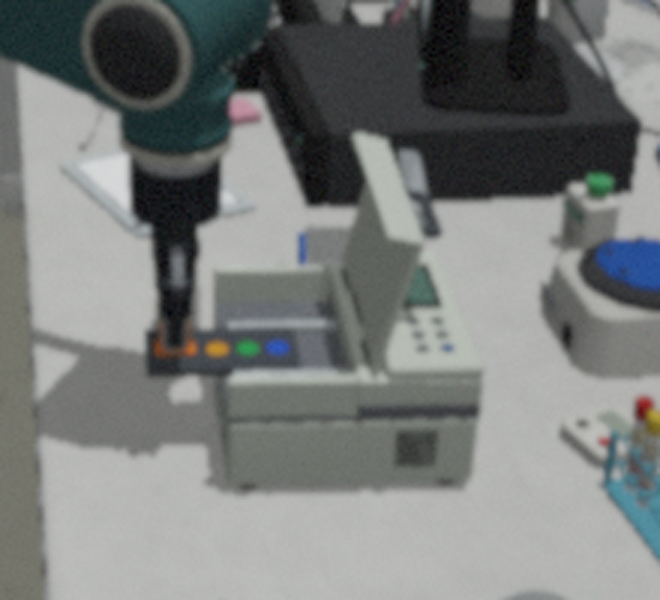

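The slide is out of its guides with all three filters visible and the tab held. Now I lift it and carry it across.

Call:
servo_tool([
  [[0,0,0,0,0,-20,5],[0,0,0,0,-2,-50,5],[0,0,0,0,-5,-80,5],[0,0,0,12,-8,-88,5],[0,0,0,35,-10,-88,5],[0,0,0,70,-13,-88,5],[0,0,0,110,-17,-88,5],[0,0,0,150,-21,-88,5],[0,0,0,190,-26,-88,5],[0,0,0,230,-31,-88,5],[0,0,0,270,-36,-88,5],[0,0,0,310,-41,-88,5],[0,0,0,350,-46,-88,5],[0,0,0,390,-51,-88,5],[0,0,0,425,-56,-88,5],[0,0,0,455,-60,-88,5],[0,0,0,470,-61.5,-88,5],[0,0,0,475,-61.5,-88,5],[0,0,0,475,-61.5,-88,5],[0,0,0,475,-61.5,-88,5]],
])

```text
clock: 14.25
position: [0.3981, 0.2364, 0.1997]
orientation: [-0.0, 0.729, 0.684, -0.0]
wrist_force: [0.1, -0.5, -2.0]
gripper_width: 0.105
```

```bash
python3 - <<'E'
from h import *
o=robot.get_obs(); print(o['clock'],o['position'],o['wrist_force'],o['torque'],o['gripper_width']*85.4)
s=snap('wrist','w4.png'); f=lambda c,z:onz(s,*c,z,True)
hsv=cv2.cvtColor(s['image'],cv2.COLOR_RGB2HSV)
m=cv2.inRange(hsv,(50,120,60),(80,255,255))
k,l,st,c=cv2.connectedComponentsWithStats(m)
for i in range(1,k):
  if st[i,4]>60: print('green',st[i],c[i],f(c[i],o['position'][2]-.0265))
print(cmd([.3981,.237,.098],toolR(0,YAW+np.pi/2)))
E
```

```text
14.25 [0.39811756 0.23641607 0.19966725] [ 0.05645793 -0.49365918 -2.04639197] [-0.01611809  0.06697495 -0.02905716] 8.977316146467519
green [307 389  34  12 292] [323.82876712 394.30136986] [0.45482101 0.23260488 0.17316725]
[-0.00000e+00  0.00000e+00  1.00000e-03  5.71000e-01 -5.90000e-02
  1.01699e+02]
```

View pics/w4.png

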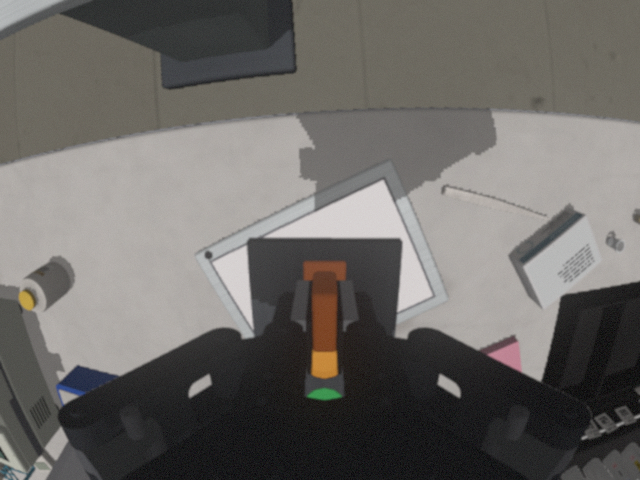

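Call:
servo_tool([
  [[0,0,0,0,0,15,5],[0,0,0,0,0,35,5],[0,0,0,0,0,55,5],[0,0,0,0,0,73,5],[0,0,0,0.5,0,88,5],[0,0,0,0.5,0,97,5],[0,0,0,0.5,0,100,5],[0,0,0,0.5,0,100,5],[0,0,0,0.5,0,100,5],[0,0,0,0.5,0,100,5],[0,0,0,0.5,0,100,5]],
])

```text
clock: 15.68
position: [0.398, 0.2376, 0.0998]
orientation: [-0.0, 0.729, 0.684, -0.0]
wrist_force: [-0.2, 0.1, -1.0]
gripper_width: 0.108
```

```bash
python3 - <<'E'
from h import *
o=robot.get_obs(); print(o['clock'],o['position'],o['wrist_force'],o['qvel'],o['gripper_width']*85.4)
s=snap('side'); im=s['image'][150:350,240:460]; cv2.imwrite('pics/s6.png',cv2.resize(im,None,fx=3,fy=3,interpolation=2)[:,:,::-1])
hsv=cv2.cvtColor(s['image'],cv2.COLOR_RGB2HSV)
for n,lo,hi in(('amber',(12,110,70),(28,255,255)),('green',(50,80,50),(85,255,255)),('blue',(105,120,60),(125,255,255))):
  m=cv2.inRange(hsv,lo,hi); k,l,st,c=cv2.connectedComponentsWithStats(m)
  for i in range(1,k):
    if st[i,4]>8 and 270<c[i][0]<350 and 200<c[i][1]<270: print(n,st[i],c[i],onz(s,*c[i],.072))
print('expected filter px',proj(s,[.46,.233,.072]),'panel centre px',proj(s,[.46,.233,.0085]))
E
```

```text
15.675 [0.39804842 0.23761116 0.09983786] [-0.24538249  0.11515331 -0.96471772] [ 0.0008347  -0.00023036  0.00075432 -0.00050012 -0.0014606  -0.0007217 ] 9.215521754634135
amber [301 222   6   3  16] [303.1875 223.    ] [0.43617275 0.23998952 0.072     ]
green [309 222   6   4  20] [311.3  223.35] [0.46303647 0.23440768 0.072     ]
blue [316 222   6   3  16] [318.8125 223.    ] [0.48848376 0.23467814 0.072     ]
expected filter px (np.float64(310.4426610374943), np.float64(223.56092224989172)) panel centre px (np.float64(310.46964529515014), np.float64(240.50495697022544))
```

```bash
python3 -c "
from cell import robot
print(robot.hand_in())"
```

```text
the job is handed in; nothing more can be done
None
```

The job is handed in, with the slide held by its tab over the middle of the light panel and the flap left open. `hand_in` gives no verdict, so I can't confirm a pass.

- **Flap:** I took it by its bar and swung it to about 1.8 rad, estimated from the arm's position. After I let go it still stood open in the two side views I looked at. I did not look at it again after carrying the slide away.
- **Slide:** I gripped the orange tab across its 10 mm and drew the slide about 80 mm straight towards the front before lifting it. The side view then showed it out of its guides, with all three filters visible.
- **Final position:** The middle (green) filter measures about 3 mm from the panel's middle, from colour detection in the last side picture. The three filters lie on nearly the same image row, so the slide looks level. From the arm's height it is about 60 mm above the panel. The arm was still, the grip was on the tab at 9 mm opening, and 15.7 s of the 54 s had passed.

**Checks that fell short:**
- The last picture could not be viewed because the 12-picture limit was reached, so the final check rests on that measurement alone.
- There was a brief 20 N pull at the wrist while the flap was swinging, and about 6.5 N of downward press when I closed on the tab. Both are well under the limits.
- The bottle, carton and marker were never approached. I did not measure whether they moved.

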